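# Square up a stack of board blanks and gauge its height

### The job

The four bare circuit-board blanks on the squaring jig are staggered: tap their free edges until the whole stack stands square and flush in the corner of the two fences, with the height gauge still up. Then push the gauge's knob down until its sprung foot rests on the stack and is pressed in by 3 to 10 mm, and leave it there; never drive the foot onto its end stop, and leave the other things on the bench alone.

Things in the scene. Friction and masses are not known exactly. Their poses are not given: they have to be found in the camera images.
- stack_home (a point): Point on the squaring jig, 20 mm above the table (top of its block), where the centre of each squared board's outline must come. In its frame (z up, x roughly away from the robot) the far fence's inner face is the plane x = +75 mm and the side fence's the plane y = +60 mm; the -x and -y sides are open.
- jig: Squaring jig: fixed aluminium block 20 mm high with two steel fences, 12 mm thick, 26 mm above its top. Origin on the table right below stack_home, same axes. The block ends at x = -60 and y = -45 mm, so squared boards overhang it by 15 mm on both open sides, free below down to the table.
- column_top (a point): Top of the gauge's round column (18 mm across, 185 mm above the table), behind the far fence at x = +104, y = +18 mm of the jig. The gauge's arm, 22 mm wide, reaches from it over the boards to x = +5 mm.
- knob_top (a point): Centre of the top of the gauge head's black mushroom knob, 36 mm across and 12 mm thick, at the arm's end, at x = +20, y = +18 mm of the jig; 173 mm above the table with the head fully up. The arm's underside is 38 mm, and the sole of the unloaded foot 68 mm, below this point.
- gauge_head (a joint): How far the gauge head (arm, knob and foot) has been pushed down its column: 0 m fully up, 0.085 m lowest. It slides stiffly (4 to 5 N) and stays where it is left. The unloaded foot just meets the stack of four boards, whose top is 40 mm above the table, at 0.065 m.
- gauge_foot (a joint): How far the sprung foot (steel disc 24 mm across on a 10 mm stem below the arm) is pushed up into the head: 0 m when free, 0.014 m at its end stop; light spring, about 4 N at the stop. On the four-board stack it reads gauge_head minus 0.065 m.
- foot_sole (a point): Centre of the underside of the gauge's sprung foot.
- board1: Bare circuit-board blank, ochre phenolic laminate with three copper patches on top, 150 (x) by 120 (y) by 5 mm, about 120 g; number 1 of the four in the stack counted from the bottom, its underside 20 mm above the table. Origin: centre of its underside; at the start each is shifted 10 to 28 mm away from both fences and turned up to 5 degrees.
- board2: Bare circuit-board blank, ochre phenolic laminate with three copper patches on top, 150 (x) by 120 (y) by 5 mm, about 120 g; number 2 of the four in the stack counted from the bottom, its underside 25 mm above the table. Origin: centre of its underside; at the start each is shifted 10 to 28 mm away from both fences and turned up to 5 degrees.
- board3: Bare circuit-board blank, ochre phenolic laminate with three copper patches on top, 150 (x) by 120 (y) by 5 mm, about 120 g; number 3 of the four in the stack counted from the bottom, its underside 30 mm above the table. Origin: centre of its underside; at the start each is shifted 10 to 28 mm away from both fences and turned up to 5 degrees.
- board4: Bare circuit-board blank, ochre phenolic laminate with three copper patches on top, 150 (x) by 120 (y) by 5 mm, about 120 g; number 4 of the four in the stack counted from the bottom, its underside 35 mm above the table. Origin: centre of its underside; at the start each is shifted 10 to 28 mm away from both fences and turned up to 5 degrees.
- flux_bottle: White bottle with green cap, 50 mm across, 130 mm tall; origin under its centre. A bystander, to be left alone.
- tub: Cream open tub, 84 mm across, 85 mm tall; origin under its centre. A bystander, to be left alone.
- assembled_board: Board with black, white and metal components, 150 by 90 mm, up to 32 mm high, lying alone on the table; origin under its centre. A bystander, to be left alone.
- heat_sink: Finned aluminium heat sink 90 by 60 by 32 mm; origin under its centre. A bystander, to be left alone.
- screwdriver: Red-handled screwdriver, 180 mm long, lying along its own x. A bystander, to be left alone.
- tape_roll: Brown tape roll, 90 mm across, 24 mm high, lying flat; origin under its centre. A bystander, to be left alone.

How it is judged:
On the way, in this order (a step that is already met when the one before it is completed fails the run):
1. All four boards are square in the corner: each within 3 mm of its place against both fences and within 0.025 rad, while the gauge's foot is still clear above them (head lowered less than 50 mm) (x of board1 in the frame of stack_home between -0.003 and 0.003 m and y of board1 in the frame of stack_home between -0.003 and 0.003 m and angle between the x axis of each of board1, board2, board3, board4 and the x axis of stack_home, either way round below 0.025 rad and x of board2 in the frame of stack_home between -0.003 and 0.003 m and y of board2 in the frame of stack_home between -0.003 and 0.003 m and x of board3 in the frame of stack_home between -0.003 and 0.003 m and y of board3 in the frame of stack_home between -0.003 and 0.003 m and x of board4 in the frame of stack_home between -0.003 and 0.003 m and y of board4 in the frame of stack_home between -0.003 and 0.003 m and value of joint gauge_head below 0.05 m), for 0.3 s.
2. The gauge's head is lowered so that its foot, on the stack, is pressed in by 3 to 10 mm (value of joint gauge_foot between 0.003 and 0.01 m and value of joint gauge_head between 0.066 and 0.077 m), for 0.2 s.
At the end, for the whole second after the job is handed in: All four boards lie still, stacked in the corner of the jig, each within 3 mm of its place against both fences and within 0.025 rad of square; the gauge stays lowered with its sprung foot resting on the stack, pressed in by 3 to 10 mm (head lowered 66 to 77 mm, at rest) (all of step 2 and x of board1 in the frame of stack_home between -0.003 and 0.003 m and y of board1 in the frame of stack_home between -0.003 and 0.003 m and angle between the x axis of each of board1, board2, board3, board4 and the x axis of stack_home, either way round below 0.025 rad and x of board2 in the frame of stack_home between -0.003 and 0.003 m and y of board2 in the frame of stack_home between -0.003 and 0.003 m and x of board3 in the frame of stack_home between -0.003 and 0.003 m and y of board3 in the frame of stack_home between -0.003 and 0.003 m and x of board4 in the frame of stack_home between -0.003 and 0.003 m and y of board4 in the frame of stack_home between -0.003 and 0.003 m and linear speed of each of board1, board2, board3, board4 below 0.01 m/s and velocity of joint gauge_head below 0.005 m/s); the robot touches nothing.
It fails at once if The gauge's foot is pushed in more than 13 mm (its end stop is at 14 mm) (value of joint gauge_foot above 0.013 m).
It fails at once if A bystander (bottle, tub, assembled board, heat sink, screwdriver, tape roll) is moved more than 20 mm (distance of any of flux_bottle, tub, assembled_board, heat_sink, screwdriver, tape_roll from where it was at the start of the episode above 0.02 m).
It also fails if it takes over 72 s, if anything falls off the work surface, if the arm or the gripper's body presses on something with over 40 N, if the wrist force passes 120 N, or if a joint passes its speed limit or range.

### The arm

A 6-joint arm with a two-finger parallel gripper is mounted at the origin on the work surface. World frame = base frame: x ahead of the robot, y to its left, z up, the work surface at z = 0. Lengths are in m, angles in rad, forces in N, time in s.
With the tool pointing down it reaches from about 0.25 to 0.775 m from the base axis. Payload 4 kg.
Tool frame: the origin (TCP) lies at the very end of the fingers, on their centre line; the grasp point (between the pads) lies 19 mm behind it; z points along the fingers, y is the direction in which the jaws open and shut (so a half turn about z gives the same grasp; the last joint's range is limited). The gripper opens to 85 mm and grips with 20 to 120 N. Pads are 22 mm wide; open, the fingers measure 114 mm over their backs; the gripper's body (76 mm by 85 mm) begins 54 mm behind the grasp point. The pads swing forward as they close: fully open they stand 13 mm farther back than shut.
Start: joints at [1.022, 0.087, 1.371, -0, 1.684, -0.103], TCP at [0.237, 0.496, 0.231] pointing down, gripper open.
Joint ranges: [-3.1, 3.1], [-0.76, 2.03], [0.27, 2.55], [-1.08, 4.22], [0.17, 2.65], [-2.57, 2.57]. Speed limits (rad/s): [2.79, 2.79, 3.14, 3.14, 3.14, 3.14].

### API

Orientations are given as a unit quaternion [w, x, y, z].
In Python, from cell import manip gives the robot as it stands.
- The arm moves only by the tool send_rows, never from a script. Its argument "deltas" is a list of rows, each a list of 3 entries, a list of its own where there are three numbers: the opening, from 0 (shut) to 1 (fully open), then the shift along the world's x, y, z in m, then the turn about the world's z in degrees. A call has 1 to 20 rows; each row is the pose to reach, as a shift and turn from the pose commanded when the call began; what a row does not reach only later rows make up. A row lasts 1/12 s, in which the tool goes at most 41.7 mm and 7.16 degrees, less where a joint would pass 70% of its speed; a pose out of reach is approached as far as the arm can. A call with a gripper value outside its range is refused whole. The fingers move at their own pace and stop on an object; "force" is the grip in N (left out, the last holds). Time passes only in rows, so rows that repeat a pose let the fingers close. It gives the time, the measured TCP pose, the force and the opening at its end, in the units of the state.
- manip.observe(): the state, without advancing time (a new reading comes with each control period).
- manip.read_camera(name): name is "scene" or "top" or "wrist"; returns (picture, depth): 384x512x3 uint8, red, green, blue; 384x512 float32, m along the optical axis (not along the pixel's ray), 0 where there is no reading.
- manip.camera_params(name): a dict with "fov_y" (degrees; the focal length in pixels is half the picture's height over the tangent of half this angle, whatever the lens; pixels are square), "cx", "cy" (the principal point, pixels), "R" (3x3) and "t" (3): a world point X has camera coordinates R X + t. Camera axes: x right, y down, z forward; pixel columns grow to the right and rows downward; lengths in m; the calibration is good to about 2 mm. A picture is of the moment at which its call begins: read the wrist's pose just before it. camera_params takes no time and is no camera call; for the wrist camera it gives the pose at the moment of the call.
- manip.hand_in(): hands the job in, once; it reports no verdict.
The state is a dict: "clock": time; "qpos": joint angles; "qd": joint speeds; "tau": joint torques, N m; "tool_pos": TCP position; "eef_rot": TCP orientation; "contact_force": force on the tool from outside, world axes, zero at the start; "torque": the same for the moment, N m; "width": finger opening in m.
Only numpy, scipy, OpenCV 4.12 (cv2) and the standard library are available. Lean on these libraries where they do the work, as an engineer would, in place of code of your own. Each camera call takes 0.05 s, during which the arm holds its last target.

## Working session

There is one attempt and no reset: what is moved stays moved. The work goes in short steps, Python scripts to look and compute and a tool call to move; the robot and the scene stay as the last step left them, time stands still between calls to the robot, and variables do not carry over. Pictures are saved under pics/ and viewed, and the job is handed in when it is done.

Besides the shell and the picture viewer there is one more tool, called after ">>>" in YAML: its name, and indented under it one key for each argument. send_rows: Moves the arm, as the interface text tells. Its arguments: {"type":"object","properties":{"deltas":{"type":"array","items":{"type":"array"}},"force":{"type":"number"}},"required":["deltas"]}

```bash
mkdir -p pics; ls; python3 - <<'E'
from cell import manip
import cv2, numpy as np
print(manip.observe())
for n in ["scene","top"]:
    p,d=manip.read_camera(n); cv2.imwrite(f"pics/{n}0.png",p[...,::-1]); np.savez(f"pics/{n}0.npz",p=p,d=d)
    print(n,manip.camera_params(n))
E
```

```text
pics
{'clock': 0.0, 'qpos': array([ 1.02190086e+00,  8.79763512e-02,  1.37231177e+00, -1.34765427e-05,
        1.68359973e+00, -1.03079747e-01]), 'qd': array([-0.00094177,  0.00069584,  0.00116291, -0.00052001,  0.00021165,
       -0.00029983]), 'tau': array([ 8.47531228e-04, -3.51883292e+01, -3.13264775e+01, -1.50192532e-04,
        1.10738719e-02, -2.67818024e-05]), 'tool_pos': array([0.23688422, 0.49580112, 0.23009829]), 'eef_rot': array([-3.61168185e-04,  2.21067056e-01,  9.75257935e-01, -1.08930365e-03]), 'contact_force': array([-0.47026654, -0.18916249,  0.0522782 ]), 'torque': array([ 0.00796539,  0.04595949, -0.01114406]), 'width': 0.0853197361267382}
scene {'fov_y': 44.25312640925569, 'cx': 254.5242912736922, 'cy': 198.00009141658742, 'R': array([[ 0.48005675,  0.87722708, -0.00426242],
       [ 0.67146126, -0.37057091, -0.64172967],
       [-0.56452218,  0.30520461, -0.76691907]]), 't': array([-0.31055894, -0.2873792 ,  1.71056478])}
top {'fov_y': 52.130291711787294, 'cx': 256.24216946524103, 'cy': 193.97961332127431, 'R': array([[-0.01868489, -0.99975621, -0.01176431],
       [-0.99124794,  0.02006126, -0.13048011],
       [ 0.13068431,  0.00922334, -0.99138113]]), 't': array([0.0439641 , 0.60895654, 1.06282591])}
```

View pics/scene0.png

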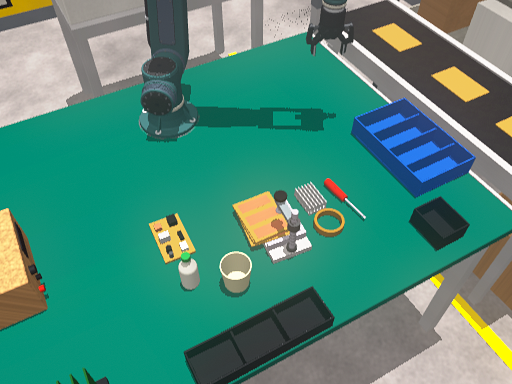

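View pics/top0.png

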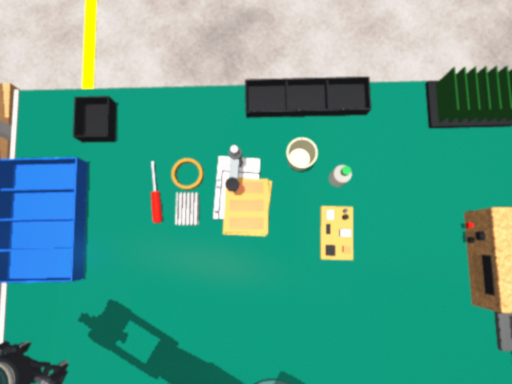

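The scene view shows the jig and boards near (270,220). In the top view the boards are at (247,207), the knob at (232,184) and the column top at (235,152). I'll zoom in next.

```bash
cat > h.py <<'E'
import numpy as np, cv2
from cell import manip
def K(c,h=384):
    f=h/2/np.tan(np.radians(c["fov_y"]/2)); return f
def ray_plane(c,uv,z):
    f=K(c); uv=np.atleast_2d(np.array(uv,float))
    R=np.array(c["R"]);t=np.array(c["t"]); C=-R.T@t
    d=np.c_[(uv[:,0]-c["cx"])/f,(uv[:,1]-c["cy"])/f,np.ones(len(uv))]@R
    s=(z-C[2])/d[:,2]; return C+d*s[:,None]
def proj(c,X):
    f=K(c); X=np.atleast_2d(X); Y=X@np.array(c["R"]).T+np.array(c["t"])
    return np.c_[f*Y[:,0]/Y[:,2]+c["cx"],f*Y[:,1]/Y[:,2]+c["cy"]]
def cloud(c,d):
    f=K(c); v,u=np.indices(d.shape); 
    Y=np.stack([(u-c["cx"])/f*d,(v-c["cy"])/f*d,d],-1)
    return (Y-np.array(c["t"]))@np.array(c["R"])
E
python3 - <<'E'
from h import *
for n,(x,y,w,h) in dict(top=(195,125,110,125),scene=(215,170,160,110)).items():
    z=np.load(f"pics/{n}0.npz"); p=z["p"]; c=manip.camera_params(n)
    s=5
    cv2.imwrite(f"pics/{n}0z.png",cv2.resize(p[y:y+h,x:x+w,::-1],(w*s,h*s) if h*s<=600 else (int(w*600/h),600),interpolation=cv2.INTER_CUBIC))
    X=cloud(c,z["d"])
    for uv in ([(232,184),(235,149),(247,195),(240,225),(180,200),(187,170)] if n=="top" else [(263,213),(281,196),(294,214)]):
        print(n,uv,X[uv[1],uv[0]].round(4))
E
```

```text
top (232, 184) [0.6201 0.0913 0.1618]
top (235, 149) [0.7045 0.0814 0.183 ]
top (247, 195) [0.6072 0.0581 0.0409]
top (240, 225) [0.5235 0.0789 0.0411]
top (180, 200) [0.598  0.2484 0.0319]
top (187, 170) [ 6.904e-01  2.350e-01 -5.000e-04]
scene (263, 213) [0.5692 0.071  0.0384]
scene (281, 196) [0.6232 0.0947 0.158 ]
scene (294, 214) [0.7079 0.0815 0.1827]
```

View pics/top0z.png

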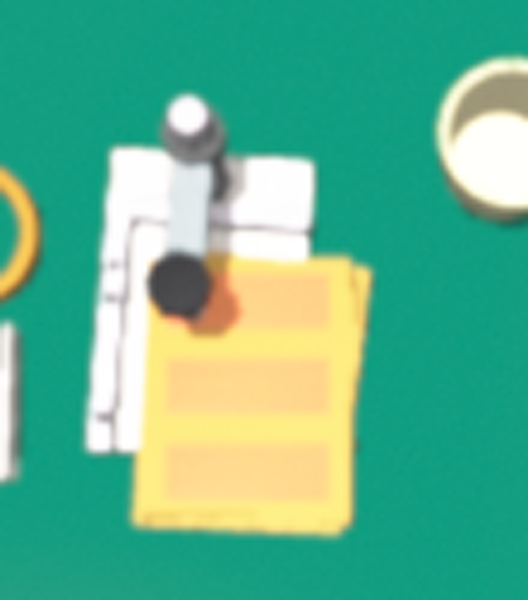

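View pics/scene0z.png

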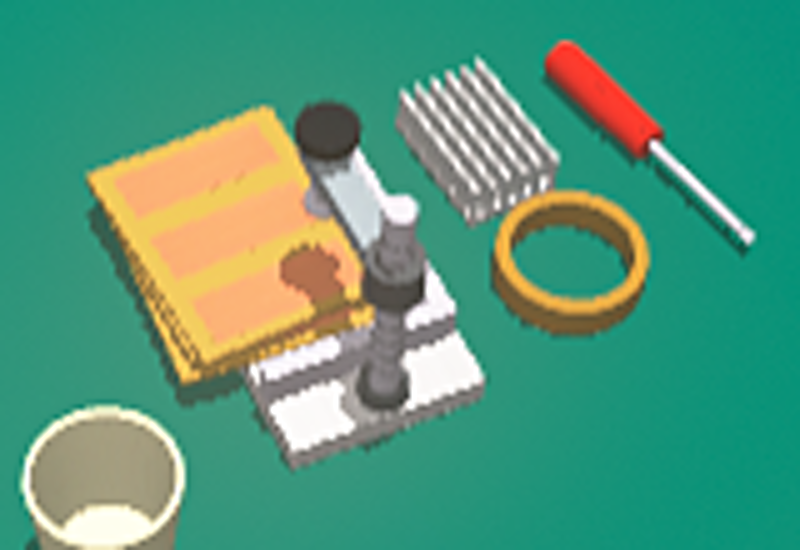

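```bash
python3 - <<'E'
from h import *
z=np.load("pics/top0.npz"); c=manip.camera_params("top"); p=z["p"].astype(int); X=cloud(c,z["d"])
m=(p.sum(2)<200)&(z["d"]>0); m[:150]=0;m[205:]=0;m[:,:215]=0;m[:,250:]=0
m&=X[...,2]>0.13
v,u=np.nonzero(m); print(len(u),u.mean(),v.mean(),X[m][:,2].mean()); k=ray_plane(c,[(u.min()+u.max())/2,(v.min()+v.max())/2],.173)[0]; print("knob",k, ray_plane(c,[u.mean(),v.mean()],.173)[0],X[m].mean(0))
m=(X[...,2]>0.178)&(X[...,0]>.5)&(abs(X[...,1])<.2)&(X[...,2]<.195); v,u=np.nonzero(m); 
col=ray_plane(c,[u.mean(),v.mean()],.185)[0]; print(len(u),"col",col,X[m].mean(0))
d=col-k; print(np.degrees(np.arctan2(d[1],d[0])),np.hypot(*d[:2]))
# fence tops z=.046 white
m=(abs(X[...,2]-.046)<.004)&(p.min(2)>190); v,u=np.nonzero(m); print(len(u))
P=X[m]; print(P.min(0),P.max(0))
# side fence outer edge: leftmost white per row ; 
yel=(p[...,0]>200)&(p[...,2]<170)&(X[...,2]>.02); yel[:170]=0; 
r=cv2.minAreaRect(P[:,:2].astype(np.float32)); print(r)
for v in range(150,225,4):
    uu=np.nonzero((p[v,200:300].min(-1)>190))[0]+200
    if len(uu): print(v,uu.min(),ray_plane(c,[uu.min()-.5,v],.046)[0].round(4),X[v,uu.min()+1].round(4))
print(manip.camera_params("wrist"))
E
```

```text
0 nan nan nan<stdin>:5: RuntimeWarning: Mean of empty slice.
  ret = ret.dtype.type(ret / rcount)
Traceback (most recent call last):
ValueError: zero-size array to reduction operation minimum which has no identity
```

```bash
python3 - <<'E'
from h import *
z=np.load("pics/top0.npz"); c=manip.camera_params("top"); p=z["p"].astype(int); X=cloud(c,z["d"])
print(p[184,232],X[184,232])
m=(p.max(2)<110)&(X[...,2]>.14); m[:165]=0;m[205:]=0;m[:,:215]=0;m[:,250:]=0
v,u=np.nonzero(m); print(len(u),u.min(),u.max(),v.min(),v.max(),X[m].mean(0))
k=ray_plane(c,[u.mean(),v.mean()],.173)[0]; print("knob",k)
m=(X[...,2]>0.178)&(X[...,0]>.5)&(abs(X[...,1])<.2)&(X[...,2]<.195); v,u=np.nonzero(m); 
col=ray_plane(c,[u.mean(),v.mean()],.185)[0]; print(len(u),"col",col,X[m].mean(0))
d=col-k; print(np.degrees(np.arctan2(d[1],d[0])),np.hypot(*d[:2]))
for v in range(156,222,4):
    uu=np.nonzero((p[v,200:300].min(-1)>190))[0]+200
    if len(uu): print(v,uu.min(),ray_plane(c,[uu.min()-.5,v],.046)[0].round(4),X[v,uu.min()+1].round(4))
print(manip.camera_params("wrist"))
E
```

```text
[74 73 75] [0.62013268 0.09128781 0.16177465]
121 226 238 178 190 [0.61937014 0.09063307 0.16855033]
knob [0.6186337  0.09029919 0.173     ]
43 col [0.70589762 0.08389427 0.185     ] [0.70584355 0.08387851 0.18521612]
-4.197813831899239 0.08749865871533727
156 219 [0.7196 0.137  0.046 ] [0.7257 0.1354 0.0195]
160 218 [0.7081 0.1399 0.046 ] [0.7134 0.1382 0.0219]
164 218 [0.6966 0.14   0.046 ] [0.7012 0.138  0.0237]
168 217 [0.6852 0.1428 0.046 ] [0.6844 0.1383 0.0492]
172 217 [0.6737 0.1429 0.046 ] [0.6739 0.1388 0.0444]
176 217 [0.6622 0.143  0.046 ] [0.6619 0.1386 0.0476]
180 217 [0.6508 0.143  0.046 ] [0.6496 0.1381 0.0524]
184 216 [0.6395 0.1459 0.046 ] [0.6395 0.1417 0.0455]
188 216 [0.6281 0.146  0.046 ] [0.6279 0.1416 0.0472]
192 215 [0.6169 0.1488 0.046 ] [0.6167 0.1446 0.0466]
196 215 [0.6056 0.1489 0.046 ] [0.6053 0.1445 0.0475]
200 214 [0.5944 0.1517 0.046 ] [0.5941 0.1473 0.0478]
204 214 [0.5832 0.1518 0.046 ] [0.5832 0.1477 0.0447]
208 214 [0.572  0.1518 0.046 ] [0.5716 0.1473 0.0488]
212 213 [0.5608 0.1547 0.046 ] [0.5608 0.1506 0.045 ]
216 213 [0.5497 0.1547 0.046 ] [0.5494 0.1503 0.0481]
{'fov_y': 69.71977895386513, 'cx': 250.96167332251565, 'cy': 192.06895774018759, 'R': array([[ 0.42998635,  0.90283272, -0.00219644],
       [ 0.85636614, -0.40708315,  0.31767962],
       [ 0.28591742, -0.13847885, -0.94819557]]), 't': array([-0.54856298, -0.04217293,  0.38097364])}
```

>>> send_rows:
  deltas:
    - [0.5,[0.262,-0.413,0.02],20]
    - [0.5,[0.262,-0.413,0.02],20]
    - [0.5,[0.262,-0.413,0.02],20]
    - [0.5,[0.262,-0.413,0.02],20]
    - [0.5,[0.262,-0.413,0.02],20]
    - [0.5,[0.262,-0.413,0.02],20]
    - [0.5,[0.262,-0.413,0.02],20]
    - [0.5,[0.262,-0.413,0.02],20]
    - [0.5,[0.262,-0.413,0.02],20]
    - [0.5,[0.262,-0.413,0.02],20]
    - [0.5,[0.262,-0.413,0.02],20]
    - [0.5,[0.262,-0.413,0.02],20]
    - [0.5,[0.262,-0.413,0.02],20]
    - [0.5,[0.262,-0.413,0.02],20]
    - [0.5,[0.262,-0.413,0.02],20]
    - [0.5,[0.262,-0.413,0.02],20]

```text
clock: 1.43
tool_pos: [0.4985, 0.0843, 0.2511]
eef_rot: [-0.0, 0.048, 0.999, 0.0]
contact_force: [-0.7, 0.5, -0.1]
width: 0.0426
```

```bash
python3 - <<'E'
from h import *
import pickle
s=manip.observe(); c=manip.camera_params("wrist"); p,d=manip.read_camera("wrist"); pickle.dump((c,p,d,s),open("pics/w1.pkl","wb"))
print(s["qpos"],s["tool_pos"],s["eef_rot"])
cv2.imwrite("pics/w1.png",cv2.resize(p[...,::-1],(768,576),interpolation=cv2.INTER_CUBIC))
p,d=manip.read_camera("scene"); cv2.imwrite("pics/s1.png",cv2.resize(p[60:300,150:450,::-1],(750,600),interpolation=cv2.INTER_CUBIC))
E
```

```text
[ 5.50150982e-02 -1.46457947e-02  1.43703869e+00  6.16196831e-04
  1.71997264e+00 -1.42054383e+00] [0.49848584 0.08433593 0.25105894] [-4.15624886e-04  4.75550768e-02  9.98868496e-01  2.63498570e-04]
```

View pics/w1.png

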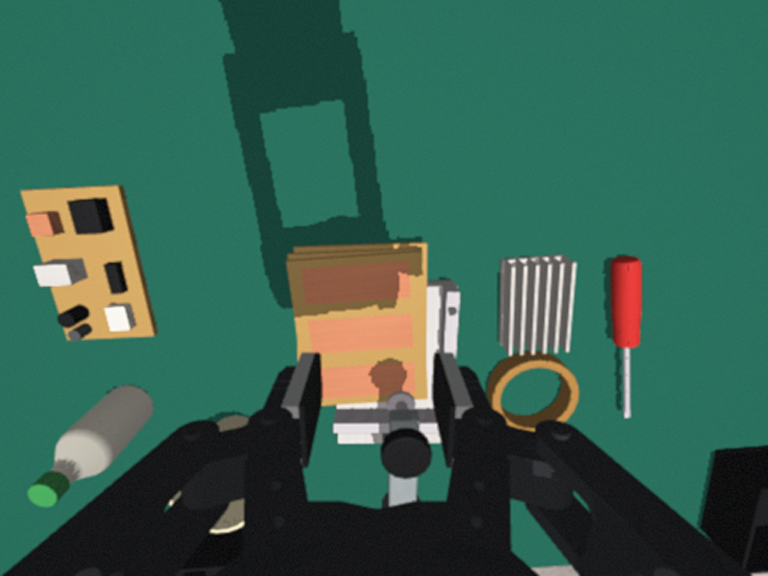

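View pics/s1.png

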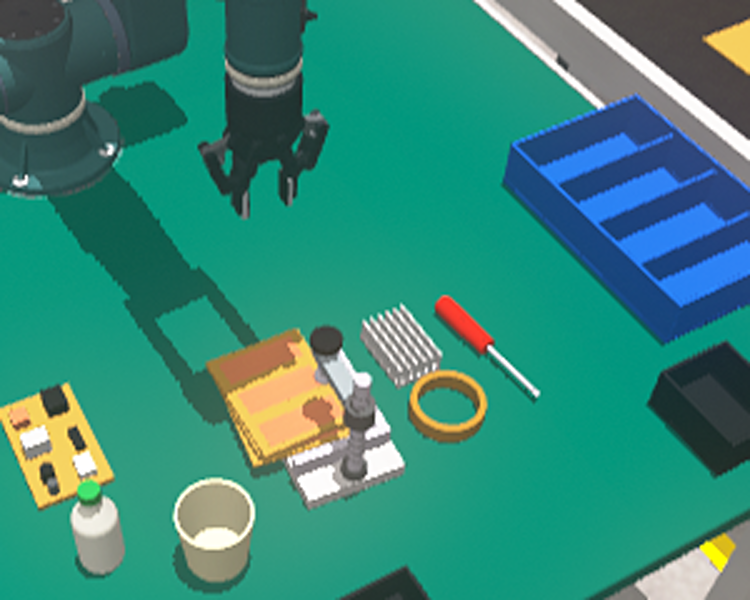

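Wrist view: the boards are at about (290-428, 243-405) in the picture. The side fence runs down the right at x≈430-460, the knob is at (406,452), and the fingers are at the bottom. No camera housing is visible. I'll zoom in for the yaw.

```bash
python3 - <<'E'
from h import *
import pickle
c,p,d,s=pickle.load(open("pics/w1.pkl","rb"))
x,y,w,h=180,155,140,105
cv2.imwrite("pics/w1z.png",cv2.resize(p[y:y+h,x:x+w,::-1],(w*5,h*5),interpolation=cv2.INTER_CUBIC))
q=p.astype(int)
# side fence white run per row
A=[];B=[]
for v in range(188,230):
    uu=np.nonzero(q[v,280:312].min(-1)>120)[0]+280
    if len(uu)>4: A.append((uu.max()+.5,v)); B.append((uu.min()-.5,v))
X=ray_plane(c,A,.046); print(X[::4].round(4)); k=np.polyfit(X[:,0],X[:,1],1); print("outer",np.degrees(np.arctan(k[0])),k)
X=ray_plane(c,B,.046); print(X[::4].round(4))
# top-view with sub-pixel gradient
z=np.load("pics/top0.npz"); ct=manip.camera_params("top"); b=z["p"][...,0].astype(float)
E_=[]
for v in range(170,218):
    row=b[v,205:225]; t=np.nonzero((row[:-1]<125)&(row[1:]>=125))[0]
    if len(t): i=t[0]; E_.append((205+i+(125-row[i])/(row[i+1]-row[i]),v))
X=ray_plane(ct,E_,.046); k=np.polyfit(X[:,0],X[:,1],1); print("top outer",np.degrees(np.arctan(k[0])),np.polyval(k,[.55,.6,.65]))
# board top corners from both: print board mask rect in wrist
E
```

```text
[[0.5352 0.1359 0.046 ]
 [0.5424 0.153  0.046 ]
 [0.5483 0.1541 0.046 ]
 [0.554  0.154  0.046 ]
 [0.5597 0.1524 0.046 ]
 [0.5655 0.1523 0.046 ]
 [0.5714 0.1521 0.046 ]
 [0.5774 0.1519 0.046 ]
 [0.5833 0.1503 0.046 ]
 [0.5894 0.1501 0.046 ]]
outer 4.37712161276749 [0.07654415 0.10749641]
[[0.5342 0.1254 0.046 ]
 [0.5397 0.1237 0.046 ]
 [0.5454 0.1234 0.046 ]
 [0.5511 0.1231 0.046 ]
 [0.5569 0.1227 0.046 ]
 [0.5627 0.1224 0.046 ]
 [0.5686 0.1221 0.046 ]
 [0.5746 0.1217 0.046 ]
 [0.5806 0.1214 0.046 ]
 [0.5866 0.1211 0.046 ]]
top outer -5.3442055634654855 [0.15587917 0.1512019  0.14652463]
```

View pics/w1z.png

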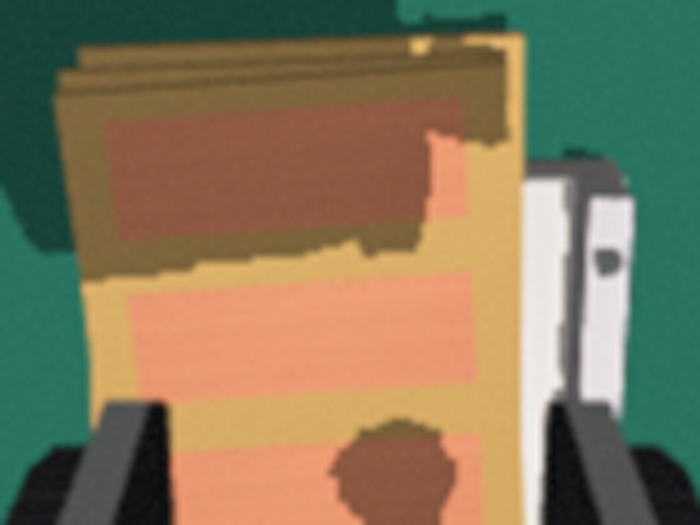

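>>> send_rows:
  deltas:
    - [0.5,[-0.04,-0.004,-0.04],0]
    - [0.5,[-0.04,-0.004,-0.08],0]
    - [0.5,[-0.04,-0.004,-0.12],0]
    - [0.5,[-0.04,-0.004,-0.16],0]
    - [0.5,[-0.04,-0.004,-0.19],0]
    - [0.5,[-0.04,-0.004,-0.22],0]
    - [0.5,[-0.04,-0.004,-0.23],0]
    - [0.5,[-0.04,-0.004,-0.236],0]
    - [0.5,[-0.04,-0.004,-0.24],0]
    - [0.5,[-0.04,-0.004,-0.243],0]
    - [0.5,[-0.04,-0.004,-0.243],0]
    - [0.5,[-0.04,-0.004,-0.243],0]

```text
clock: 2.53
tool_pos: [0.4606, 0.0794, 0.01]
eef_rot: [0.002, 0.048, 0.999, 0.0]
contact_force: [-0.7, -1.9, 0.6]
width: 0.0428
```

```bash
python3 - <<'E'
from h import *
p,d=manip.read_camera("scene"); cv2.imwrite("pics/s2.png",cv2.resize(p[100:260,200:360,::-1],(600,600),interpolation=cv2.INTER_CUBIC))
p,d=manip.read_camera("wrist"); cv2.imwrite("pics/w2.png",p[...,::-1])
E
```

```text
(no output)
```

View pics/s2.png

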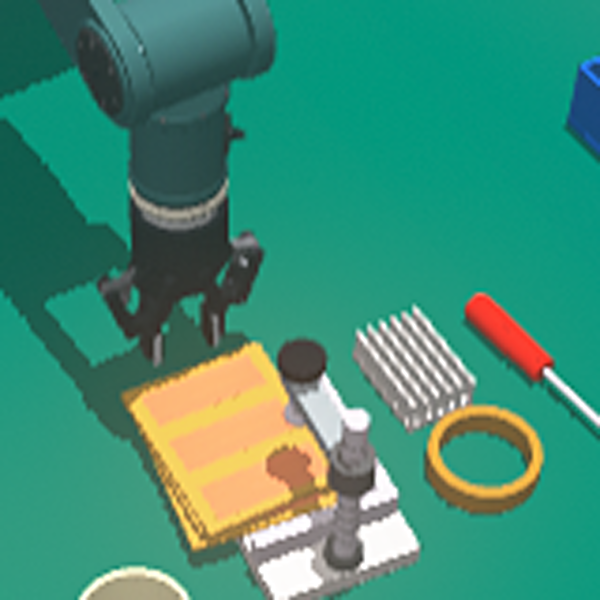

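View pics/w2.png

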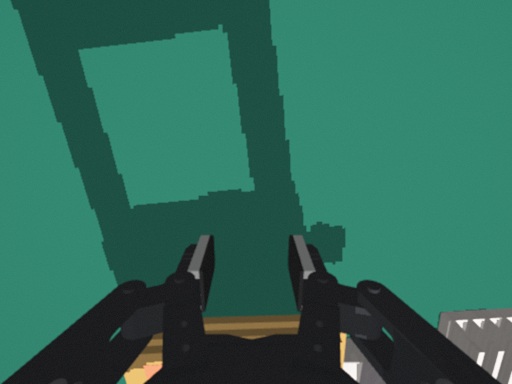

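The fingers are just short of the boards' near edge, with nothing touching. I'll push along jig +x.

>>> send_rows:
  deltas:
    - [0.5,[0.003,-0.0003,0],0]
    - [0.5,[0.006,-0.0006,0],0]
    - [0.5,[0.009,-0.0009,0],0]
    - [0.5,[0.012,-0.0011,0],0]
    - [0.5,[0.015,-0.0014,0],0]
    - [0.5,[0.018,-0.0017,0],0]
    - [0.5,[0.021,-0.002,0],0]
    - [0.5,[0.024,-0.0023,0],0]
    - [0.5,[0.027,-0.0025,0],0]
    - [0.5,[0.03,-0.0028,0],0]
    - [0.5,[0.033,-0.0031,0],0]
    - [0.5,[0.036,-0.0034,0],0]
    - [0.5,[0.038,-0.0036,0],0]
    - [0.5,[0.04,-0.0037,0],0]
    - [0.5,[0.04,-0.0037,0],0]

```text
clock: 3.88
tool_pos: [0.4996, 0.0754, 0.0083]
eef_rot: [0.0, 0.048, 0.999, -0.0]
contact_force: [-0.6, 0.3, -0.5]
width: 0.0425
```

>>> send_rows:
  deltas:
    - [0.5,[0.002,-0.0002,0],0]
    - [0.5,[0.004,-0.0004,0],0]
    - [0.5,[0.006,-0.0006,0],0]
    - [0.5,[0.008,-0.0008,0],0]
    - [0.5,[0.01,-0.001,0],0]

```text
clock: 4.3
tool_pos: [0.5091, 0.0746, 0.0082]
eef_rot: [-0.0, 0.048, 0.999, 0.0]
contact_force: [-3.0, 0.2, 1.2]
width: 0.0423
```

```bash
python3 - <<'E'
from h import *
p,d=manip.read_camera("scene"); cv2.imwrite("pics/s3.png",cv2.resize(p[150:260,230:340,::-1],(600,600),interpolation=cv2.INTER_CUBIC))
p,d=manip.read_camera("top"); cv2.imwrite("pics/t3.png",cv2.resize(p[130:250,190:310,::-1],(600,600),interpolation=cv2.INTER_CUBIC))
print(manip.observe()["contact_force"],manip.observe()["tool_pos"])
E
```

```text
[-1.33003461 -1.1719124   0.34871206] [0.50918561 0.07448212 0.00823882]
```

View pics/s3.png

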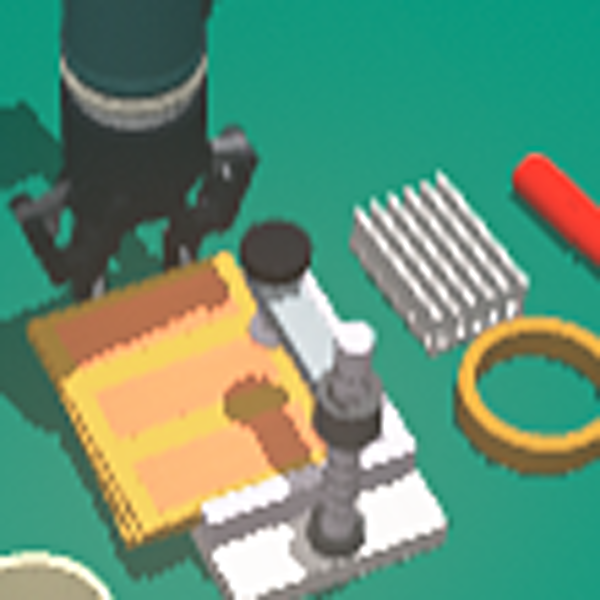

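View pics/t3.png

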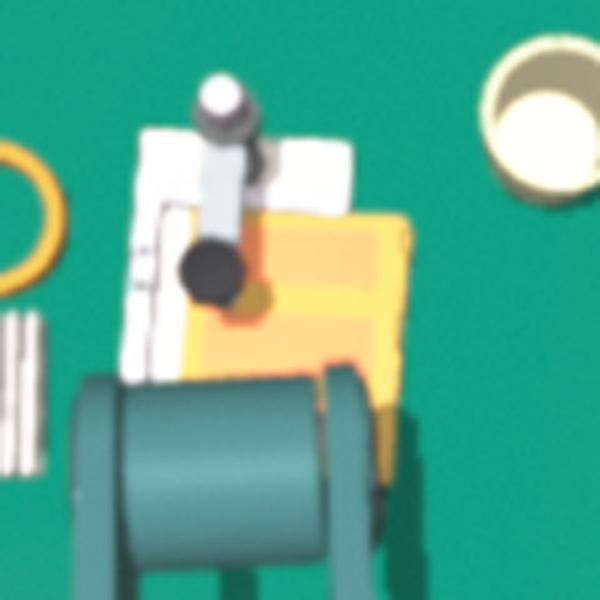

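The boards move together and stand close to the far fence. I'll carry on in 1 mm steps and watch the force.

>>> send_rows:
  deltas:
    - [0.5,[0.001,-0.0001,0],0]
    - [0.5,[0.002,-0.0002,0],0]
    - [0.5,[0.003,-0.0003,0],0]

```text
clock: 4.65
tool_pos: [0.51, 0.0741, 0.0079]
eef_rot: [-0.003, 0.048, 0.999, -0.0]
contact_force: [-8.9, -0.9, 3.8]
width: 0.0426
```

>>> send_rows:
  deltas:
    - [0.5,[0.001,-0.0001,0],0]
    - [0.5,[0.0015,-0.0001,0],0]

```text
clock: 4.82
tool_pos: [0.5107, 0.0737, 0.0077]
eef_rot: [-0.004, 0.048, 0.999, -0.001]
contact_force: [-10.6, -1.4, 4.5]
width: 0.0429
```

>>> send_rows:
  deltas:
    - [0.5,[0.001,-0.0001,0],0]
    - [0.5,[0.0015,-0.0001,0],0]

```text
clock: 4.98
tool_pos: [0.5111, 0.0736, 0.0074]
eef_rot: [-0.005, 0.048, 0.999, -0.001]
contact_force: [-12.7, -1.1, 5.7]
width: 0.0427
```

The boards are flush on the far fence: the tool stalled at x≈0.510 with the force rising to 12 N. Next I'll retreat, turn 90°, and come down on the -y side.

>>> send_rows:
  deltas:
    - [0.6,[-0.03,0.003,0],0]
    - [0.6,[-0.03,0.003,0.02],0]
    - [0.6,[-0.03,0.003,0.06],0]
    - [0.6,[-0.03,0.003,0.1],0]
    - [0.6,[-0.01,-0.02,0.1],-7]
    - [0.6,[0.0,-0.05,0.1],-14]
    - [0.6,[0.02,-0.08,0.1],-21]
    - [0.6,[0.046,-0.11,0.1],-28]
    - [0.6,[0.046,-0.11,0.1],-35]
    - [0.6,[0.046,-0.11,0.1],-42]
    - [0.6,[0.046,-0.11,0.1],-49]
    - [0.6,[0.046,-0.11,0.1],-56]
    - [0.6,[0.046,-0.11,0.1],-63]
    - [0.6,[0.046,-0.11,0.1],-70]
    - [0.6,[0.046,-0.11,0.1],-77]
    - [0.6,[0.046,-0.11,0.1],-84]
    - [0.6,[0.046,-0.11,0.1],-90]
    - [0.6,[0.046,-0.11,0.1],-90]

```text
clock: 6.48
tool_pos: [0.5622, -0.0362, 0.1089]
eef_rot: [0.001, 0.741, 0.671, 0.001]
contact_force: [0.4, -0.6, 0.3]
width: 0.0512
```

```bash
python3 - <<'E'
from h import *
import pickle
print(manip.observe()["tool_pos"],manip.observe()["eef_rot"],manip.observe()["qpos"])
p,d=manip.read_camera("scene"); cv2.imwrite("pics/s4.png",cv2.resize(p[130:260,200:330,::-1],(600,600),interpolation=cv2.INTER_CUBIC))
c=manip.camera_params("wrist");p,d=manip.read_camera("wrist"); cv2.imwrite("pics/w4.png",p[...,::-1])
E
```

```text
[ 0.56221591 -0.03621368  0.10887973] [0.00119603 0.74101318 0.67148886 0.00086422] [-1.64883014e-01  1.70018170e-01  1.52416718e+00 -1.30784703e-04
  1.44445898e+00 -6.65047468e-02]
```

View pics/s4.png

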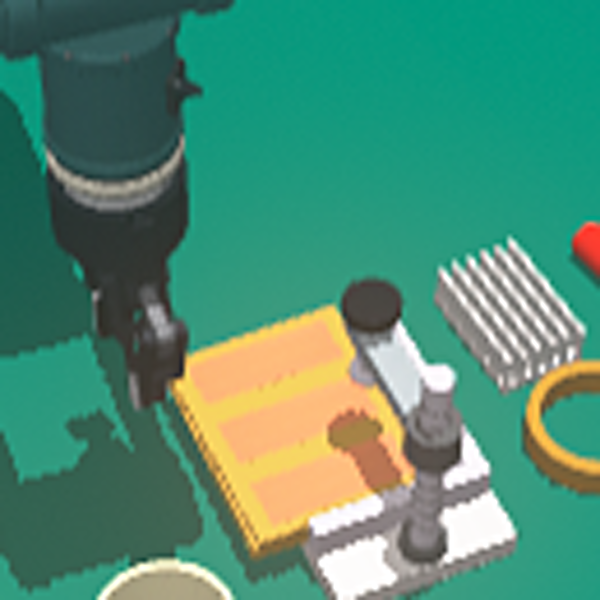

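View pics/w4.png

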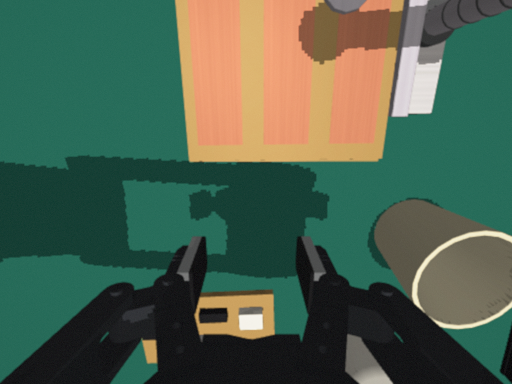

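The wrist view shows the stack's -y edge as a straight line at row 160. The far fence is at the right, and the fingers are clear. I'll go down and push +y.

>>> send_rows:
  deltas:
    - [0.6,[0,0,-0.04],0]
    - [0.6,[0,0,-0.07],0]
    - [0.6,[0,0,-0.09],0]
    - [0.6,[0,0,-0.1],0]
    - [0.6,[0,0,-0.1],0]
    - [0.6,[0.0005,0.005,-0.1],0]
    - [0.6,[0.0009,0.01,-0.1],0]
    - [0.6,[0.0012,0.013,-0.1],0]
    - [0.6,[0.0015,0.016,-0.1],0]
    - [0.6,[0.0018,0.019,-0.1],0]
    - [0.6,[0.002,0.022,-0.1],0]
    - [0.6,[0.0023,0.025,-0.1],0]
    - [0.6,[0.0026,0.028,-0.1],0]
    - [0.6,[0.0028,0.031,-0.1],0]
    - [0.6,[0.0031,0.033,-0.1],0]
    - [0.6,[0.0032,0.035,-0.1],0]

```text
clock: 7.92
tool_pos: [0.5645, -0.001, 0.0085]
eef_rot: [0.0, 0.741, 0.672, -0.0]
contact_force: [-0.7, -2.2, 0.8]
width: 0.0514
```

>>> send_rows:
  deltas:
    - [0.6,[0.0001,0.0015,0],0]
    - [0.6,[0.0003,0.003,0],0]
    - [0.6,[0.0004,0.0045,0],0]

```text
clock: 8.17
tool_pos: [0.5649, 0.0035, 0.0084]
eef_rot: [0.0, 0.741, 0.672, 0.0]
contact_force: [0.6, -1.8, 1.0]
width: 0.0516
```

```bash
python3 - <<'E'
from h import *
p,d=manip.read_camera("scene"); cv2.imwrite("pics/s5.png",cv2.resize(p[140:250,220:330,::-1],(600,600),interpolation=cv2.INTER_CUBIC))
E
```

```text
(no output)
```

View pics/s5.png

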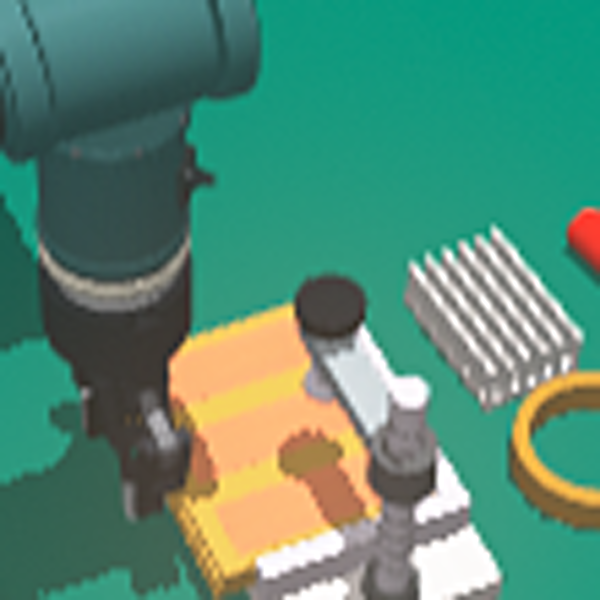

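>>> send_rows:
  deltas:
    - [0.6,[0.0001,0.001,0],0]
    - [0.6,[0.0002,0.002,0],0]
    - [0.6,[0.0003,0.003,0],0]

```text
clock: 8.47
tool_pos: [0.5649, 0.0063, 0.0083]
eef_rot: [0.0, 0.741, 0.672, -0.0]
contact_force: [-1.0, -5.0, 2.4]
width: 0.0515
```

>>> send_rows:
  deltas:
    - [0.6,[0.0001,0.001,0],0]
    - [0.6,[0.0002,0.002,0],0]

```text
clock: 8.63
tool_pos: [0.5652, 0.0079, 0.0084]
eef_rot: [0.0, 0.741, 0.672, -0.0]
contact_force: [-0.2, -6.2, 1.4]
width: 0.0511
```

>>> send_rows:
  deltas:
    - [0.6,[0.0001,0.001,0],0]
    - [0.6,[0.0002,0.002,0],0]

```text
clock: 8.8
tool_pos: [0.5657, 0.0087, 0.0084]
eef_rot: [0.002, 0.741, 0.672, -0.001]
contact_force: [-0.6, -11.3, 1.0]
width: 0.051
```

>>> send_rows:
  deltas:
    - [0.6,[0.0001,0.001,0],0]
    - [0.6,[0.0002,0.002,0],0]
    - [0.6,[0.0002,0.002,0],0]

```text
clock: 9.05
tool_pos: [0.5657, 0.0086, 0.0084]
eef_rot: [0.003, 0.741, 0.672, -0.003]
contact_force: [-0.6, -13.1, 1.4]
width: 0.0516
```

>>> send_rows:
  deltas:
    - [0.6,[0.0001,0.001,0],0]
    - [0.6,[0.0001,0.001,0],0]

```text
clock: 9.22
tool_pos: [0.5657, 0.0086, 0.0084]
eef_rot: [0.003, 0.741, 0.672, -0.003]
contact_force: [-1.8, -16.1, 1.6]
width: 0.0509
```

The tool stalled firmly at y≈0.0086, so the boards are on the side fence. I'll return to the -x side for a second tap.

>>> send_rows:
  deltas:
    - [0.6,[-0.003,-0.03,0],0]
    - [0.6,[-0.003,-0.03,0.03],0]
    - [0.6,[-0.003,-0.03,0.07],0]
    - [0.6,[-0.003,-0.03,0.11],0]
    - [0.6,[-0.03,-0.02,0.12],7]
    - [0.6,[-0.06,0.0,0.12],14]
    - [0.6,[-0.074,0.03,0.12],21]
    - [0.6,[-0.074,0.06,0.12],28]
    - [0.6,[-0.074,0.073,0.12],35]
    - [0.6,[-0.074,0.073,0.12],42]
    - [0.6,[-0.074,0.073,0.12],49]
    - [0.6,[-0.074,0.073,0.12],56]
    - [0.6,[-0.074,0.073,0.12],63]
    - [0.6,[-0.074,0.073,0.12],70]
    - [0.6,[-0.074,0.073,0.12],77]
    - [0.6,[-0.074,0.073,0.12],84]
    - [0.6,[-0.074,0.073,0.12],90]
    - [0.6,[-0.074,0.073,0.12],90]

```text
clock: 10.72
tool_pos: [0.4914, 0.0878, 0.1279]
eef_rot: [-0.0, 0.047, 0.999, 0.001]
contact_force: [0.2, 0.6, -1.3]
width: 0.0513
```

```bash
python3 - <<'E'
from h import *
import pickle
s=manip.observe();print(s["tool_pos"],s["eef_rot"])
p,d=manip.read_camera("scene"); cv2.imwrite("pics/s6.png",cv2.resize(p[160:260,220:320,::-1],(600,600),interpolation=cv2.INTER_CUBIC))
c=manip.camera_params("wrist");p,d=manip.read_camera("wrist"); cv2.imwrite("pics/w6.png",p[...,::-1]); pickle.dump((c,p,d,s),open("pics/w6.pkl","wb"))
E
```

```text
[0.4913783  0.08776651 0.12791316] [-4.85073345e-04  4.70742686e-02  9.98890636e-01  1.12949777e-03]
```

View pics/s6.png

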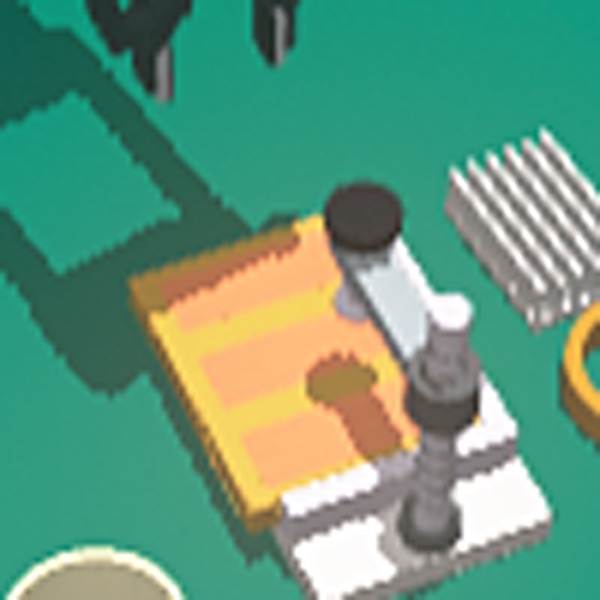

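View pics/w6.png

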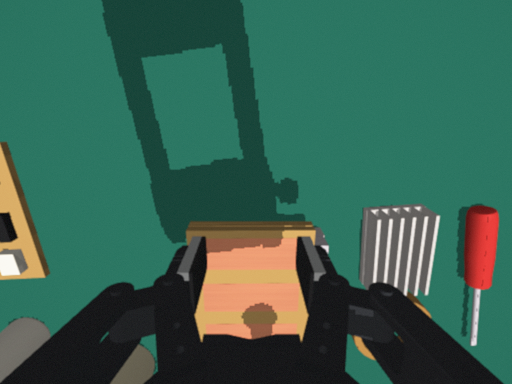

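The boards are nearly square, so I'll do the second x tap.

>>> send_rows:
  deltas:
    - [0.6,[0,0,-0.04],0]
    - [0.6,[0,0,-0.08],0]
    - [0.6,[0,0,-0.105],0]
    - [0.6,[0,0,-0.117],0]
    - [0.6,[0,0,-0.12],0]
    - [0.6,[0.003,-0.0003,-0.12],0]
    - [0.6,[0.006,-0.0006,-0.12],0]
    - [0.6,[0.009,-0.0009,-0.12],0]
    - [0.6,[0.012,-0.0011,-0.12],0]
    - [0.6,[0.014,-0.0013,-0.12],0]
    - [0.6,[0.016,-0.0015,-0.12],0]
    - [0.6,[0.017,-0.0016,-0.12],0]

```text
clock: 11.82
tool_pos: [0.5095, 0.0849, 0.0089]
eef_rot: [0.001, 0.048, 0.999, 0.0]
contact_force: [-0.2, 0.4, -0.3]
width: 0.0512
```

>>> send_rows:
  deltas:
    - [0.6,[0.001,-0.0001,0],0]
    - [0.6,[0.002,-0.0002,0],0]
    - [0.6,[0.003,-0.0003,0],0]

```text
clock: 12.07
tool_pos: [0.5117, 0.0847, 0.0083]
eef_rot: [-0.0, 0.048, 0.999, 0.0]
contact_force: [0.5, 0.6, -1.2]
width: 0.0512
```

>>> send_rows:
  deltas:
    - [0.6,[0.001,-0.0001,0],0]
    - [0.6,[0.002,-0.0002,0],0]
    - [0.6,[0.002,-0.0002,0],0]

```text
clock: 12.32
tool_pos: [0.5128, 0.0844, 0.008]
eef_rot: [-0.001, 0.048, 0.999, -0.0]
contact_force: [-3.0, -0.3, 2.3]
width: 0.0513
```

>>> send_rows:
  deltas:
    - [0.6,[0.001,-0.0001,0],0]
    - [0.6,[0.002,-0.0002,0],0]
    - [0.6,[0.003,-0.0003,0],0]
    - [0.6,[0.003,-0.0003,0],0]

```text
clock: 12.65
tool_pos: [0.5132, 0.0844, 0.0075]
eef_rot: [-0.004, 0.048, 0.999, -0.0]
contact_force: [-10.2, 0.7, 5.4]
width: 0.0512
```

>>> send_rows:
  deltas:
    - [0.6,[0.001,-0.0001,0],0]
    - [0.6,[0.002,-0.0002,0],0]
    - [0.6,[0.002,-0.0002,0],0]

```text
clock: 12.9
tool_pos: [0.5131, 0.0844, 0.0071]
eef_rot: [-0.007, 0.048, 0.999, -0.0]
contact_force: [-15.3, 1.0, 8.4]
width: 0.0512
```

>>> send_rows:
  deltas:
    - [0.3,[-0.03,0.003,0],0]
    - [0.3,[-0.06,0.006,0.02],0]
    - [0.3,[-0.08,0.006,0.06],0]
    - [0.3,[-0.09,0.006,0.1],0]
    - [0.3,[-0.09,0.006,0.14],0]
    - [0.3,[-0.09,0.006,0.18],0]
    - [0.3,[-0.09,0.006,0.2],0]
    - [0.3,[-0.09,0.006,0.2],0]
    - [0.3,[-0.09,0.006,0.2],0]

```text
clock: 13.65
tool_pos: [0.4302, 0.0901, 0.2103]
eef_rot: [0.003, 0.048, 0.999, 0.0]
contact_force: [0.1, -0.2, -0.9]
width: 0.0257
```

```bash
python3 - <<'E'
from h import *
import pickle
s=manip.observe();print(s["tool_pos"])
p,d=manip.read_camera("scene"); cv2.imwrite("pics/s7.png",cv2.resize(p[170:260,220:310,::-1],(600,600),interpolation=cv2.INTER_CUBIC))
p,d=manip.read_camera("top"); cv2.imwrite("pics/t7.png",cv2.resize(p[145:235,200:290,::-1],(600,600),interpolation=cv2.INTER_CUBIC)); np.savez("pics/top7.npz",p=p,d=d)
c=manip.camera_params("wrist");p,d=manip.read_camera("wrist"); cv2.imwrite("pics/w7.png",cv2.resize(p[170:290,170:330,::-1],(800,600),interpolation=cv2.INTER_CUBIC)); pickle.dump((c,p,d,s),open("pics/w7.pkl","wb"))
E
```

```text
[0.43019484 0.09005212 0.21033466]
```

View pics/s7.png

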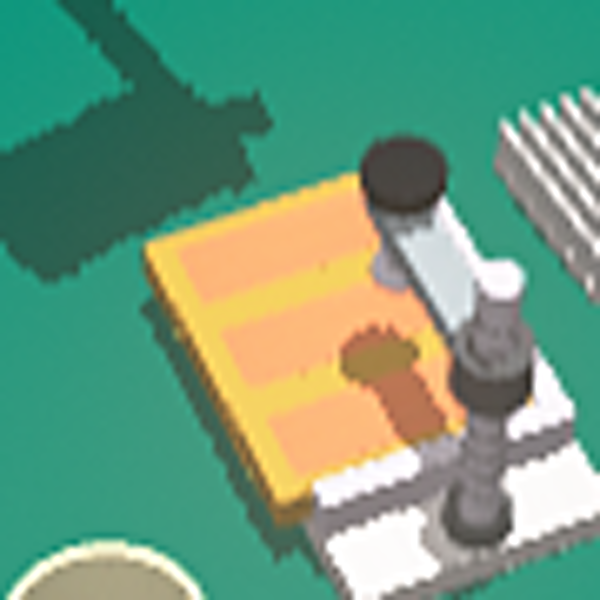

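View pics/t7.png

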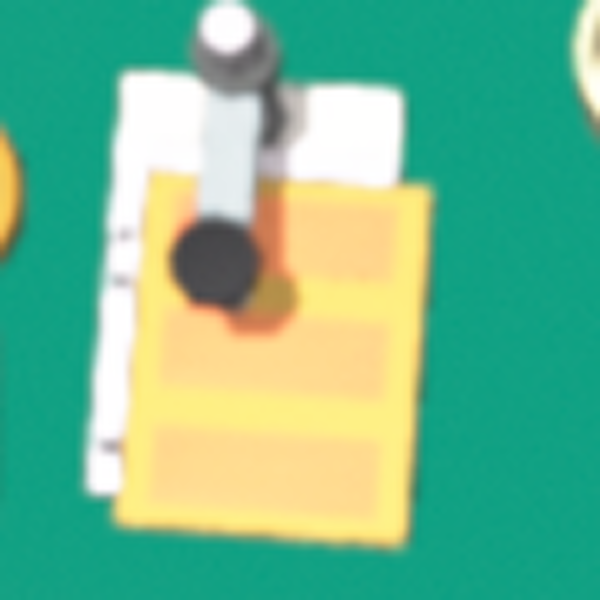

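View pics/w7.png

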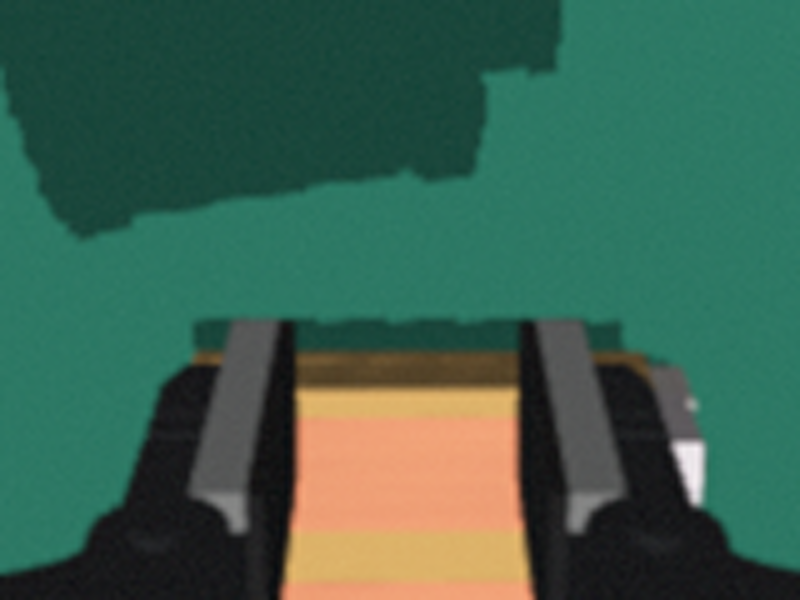

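The stack looks flush from all three views. I'll check it with numbers, and then fix the knob position.

```bash
python3 - <<'E'
from h import *
z=np.load("pics/top7.npz"); c=manip.camera_params("top"); p=z["p"].astype(float)
b=p[...,0]
def sub(row,th,off,first=True):
    t=np.nonzero((row[:-1]-th)*(row[1:]-th)<0)[0]
    if not len(t): return None
    i=t[0] if first else t[-1]; return off+i+(th-row[i])/(row[i+1]-row[i])
# -y edge (right side of boards), rows 178..220 ; red channel falls yellow->green
E1=[(sub(b[v,250:275],125,250,False),v) for v in range(178,222)]; E1=[e for e in E1 if e[0]]
X=ray_plane(c,E1,.040); k=np.polyfit(X[:,0],X[:,1],1); print("-y edge ang",np.degrees(np.arctan(k[0])),"y@.55,.6",np.polyval(k,[.55,.6]),"resid",np.std(X[:,1]-np.polyval(k,X[:,0])))
E2=[(sub(b[v,205:225],125,205),v) for v in range(172,217)]; E2=[e for e in E2 if e[0]]
X=ray_plane(c,E2,.046); k2=np.polyfit(X[:,0],X[:,1],1); print("fence outer ang",np.degrees(np.arctan(k2[0])),np.polyval(k2,[.55,.6]))
print("width",(np.polyval(k2,[.55,.6])-np.polyval(k,[.55,.6]))*np.cos(np.radians(5.3)))
E3=[(u,sub(b[215:235,u],125,215,False)) for u in range(222,258)]; E3=[e for e in E3 if e[1]]
X=ray_plane(c,E3,.040); k3=np.polyfit(X[:,1],X[:,0],1); print("-x edge ang",-np.degrees(np.arctan(k3[0])),"x@y=.08",np.polyval(k3,.08))
# jig far outer edge of block  (z=.046 fence vs block)
m=(p.max(2)<110); X=cloud(c,z["d"]); m&=X[...,2]>.14; m[:165]=0;m[205:]=0;m[:,:215]=0;m[:,250:]=0
v,u=np.nonzero(m);print("knob",ray_plane(c,[u.mean(),v.mean()],.173)[0])
# scene camera knob
cs=manip.camera_params("scene");p2,d2=manip.read_camera("scene"); X=cloud(cs,d2)
m=(p2.max(2)<100)&(abs(X[...,2]-.173)<.02)&(abs(X[...,0]-.62)<.04)&(abs(X[...,1]-.09)<.04)
P=X[m]; print("scene knob px",m.sum(),P.mean(0)); v,u=np.nonzero(m)
pt=m&(abs(X[...,2]-.173)<.004); v,u=np.nonzero(pt); print(pt.sum(),ray_plane(cs,[u.mean(),v.mean()],.173)[0])
E
```

```text
-y edge ang -5.4367988724260154 y@.55,.6 [0.0181536  0.01339481] resid 0.00015047468328612055
fence outer ang -5.345486683953366 [0.15597151 0.15129311]
width [0.13722869 0.13730874]
-x edge ang -5.595686255654944 x@y=.08 0.5223607664379372
knob [0.61852748 0.09032349 0.173     ]
scene knob px 118 [0.6233238  0.09152718 0.1599933 ]
0 [nan nan nan]<stdin>:23: RuntimeWarning: Mean of empty slice.
  ret = ret.dtype.type(ret / rcount)
```

```bash
python3 - <<'E'
from h import *
z=np.load("pics/top7.npz"); c=manip.camera_params("top"); p=z["p"]
for v in (196,204,212): print(v,[tuple(map(int,x)) for x in p[v,212:224]]," | ",[tuple(map(int,x)) for x in p[v,258:268]])
col=239
f=K(c)
# far edge
for u in (246,252): print(u,[tuple(map(int,x)) for x in p[164:178,u]],[tuple(map(int,x)) for x in p[222:230,u]])
E
```

```text
196 [(17, 161, 131), (50, 166, 139), (132, 195, 179), (232, 241, 241), (254, 253, 254), (255, 254, 254), (254, 252, 253), (251, 243, 234), (252, 234, 162), (254, 236, 130), (254, 237, 129), (254, 233, 132)]  |  [(255, 229, 137), (254, 237, 133), (254, 238, 132), (253, 233, 127), (237, 206, 114), (134, 154, 109), (33, 154, 124), (19, 161, 132), (16, 160, 131), (17, 162, 131)]
204 [(28, 162, 133), (104, 177, 157), (221, 232, 231), (254, 253, 254), (255, 254, 255), (255, 254, 255), (254, 252, 252), (251, 237, 192), (253, 235, 132), (254, 239, 130), (254, 239, 130), (254, 238, 131)]  |  [(254, 237, 133), (254, 239, 133), (253, 237, 130), (246, 221, 119), (162, 160, 100), (59, 136, 106), (22, 154, 126), (18, 160, 132), (17, 161, 132), (17, 161, 131)]
212 [(93, 176, 153), (196, 222, 218), (239, 240, 242), (217, 212, 217), (192, 186, 190), (198, 185, 177), (229, 197, 141), (252, 231, 130), (254, 238, 131), (254, 238, 132), (255, 232, 135), (255, 221, 140)]  |  [(254, 239, 136), (254, 239, 134), (251, 231, 128), (222, 196, 113), (114, 149, 108), (29, 153, 124), (14, 160, 130), (16, 161, 132), (18, 161, 132), (16, 161, 131)]
246 [(247, 244, 242), (253, 251, 250), (254, 254, 254), (255, 254, 254), (255, 254, 254), (254, 254, 254), (254, 253, 254), (251, 245, 242), (248, 227, 166), (253, 231, 128), (254, 229, 132), (255, 221, 137), (255, 215, 138), (255, 213, 138)] [(255, 232, 141), (254, 238, 136), (252, 231, 130), (223, 207, 127), (121, 174, 127), (40, 162, 131), (19, 161, 131), (19, 162, 132)]
252 [(255, 255, 254), (255, 255, 254), (255, 255, 254), (254, 254, 254), (254, 253, 254), (254, 254, 254), (254, 253, 254), (253, 250, 250), (252, 240, 215), (253, 235, 149), (254, 233, 131), (255, 225, 134), (255, 216, 139), (255, 213, 138)] [(255, 228, 140), (254, 237, 137), (253, 236, 131), (239, 214, 119), (156, 172, 117), (65, 161, 127), (21, 161, 132), (17, 161, 131)]
```

In the top view the visible width from the side fence's outer edge to the boards is about 3 mm more than I expected. I'll take a closer look with the wrist camera.

>>> send_rows:
  deltas:
    - [0,[0.03,-0.03,0],0]
    - [0,[0.06,-0.06,-0.02],0]
    - [0,[0.09,-0.06,-0.05],0]
    - [0,[0.09,-0.06,-0.08],0]
    - [0,[0.09,-0.06,-0.09],0]
    - [0,[0.09,-0.06,-0.09],0]
    - [0,[0.09,-0.06,-0.09],0]
    - [0,[0.09,-0.06,-0.09],0]

```text
clock: 14.52
tool_pos: [0.5192, 0.0303, 0.1202]
eef_rot: [0.001, 0.048, 0.999, 0.0]
contact_force: [0.4, 0.8, -0.2]
width: 0.0
```

```bash
python3 - <<'E'
from h import *
import pickle
s=manip.observe();print(s["tool_pos"],s["qd"].round(4))
c=manip.camera_params("wrist");p,d=manip.read_camera("wrist"); cv2.imwrite("pics/w8.png",cv2.resize(p[...,::-1],(800,600),interpolation=cv2.INTER_CUBIC)); pickle.dump((c,p,d,s),open("pics/w8.pkl","wb"))
E
```

```text
[0.5191885  0.03030943 0.12019724] [ 0.0016 -0.0192 -0.0204  0.0012 -0.004  -0.0006]
```

View pics/w8.png

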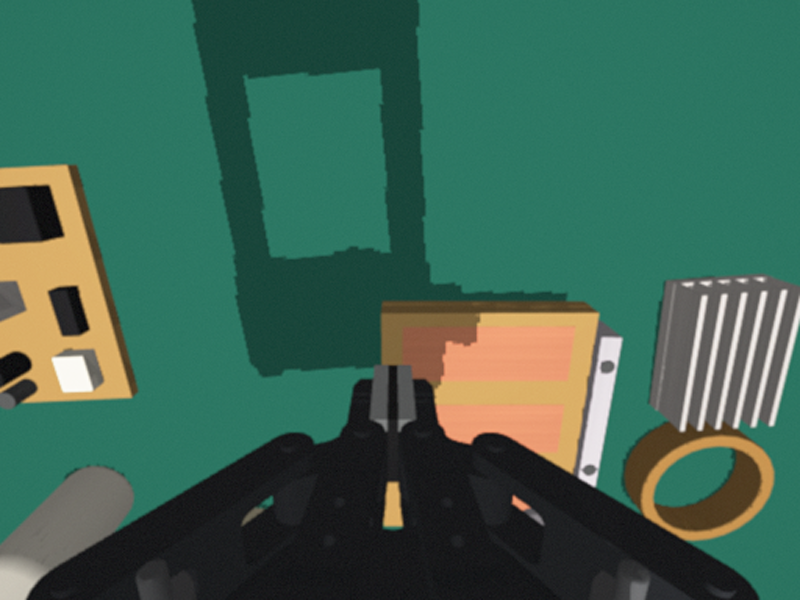

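The close view shows board 4 directly against the fence top, with no gap or floor strip between them at (598,315)-(575,475). A number to confirm:

```bash
python3 - <<'E'
from h import *
import pickle
c,p,d,s=pickle.load(open("pics/w8.pkl","rb")); q=p.astype(int)
A=[];B=[]
for v in range(222,285,3):
    row=q[v,330:420]; w=np.nonzero(row.min(-1)>150)[0]
    if len(w)>5: A.append((330+w.min()-.5,v));B.append((330+w.max()+.5,v))
XA=ray_plane(c,A,.046);XB=ray_plane(c,B,.046)
ka=np.polyfit(XA[:,0],XA[:,1],1);kb=np.polyfit(XB[:,0],XB[:,1],1)
print(np.degrees(np.arctan([ka[0],kb[0]])),np.polyval(ka,.57),np.polyval(kb,.57),(np.polyval(kb,.57)-np.polyval(ka,.57))*.9957)
# board top -x edge, corners on z=.04
print(ray_plane(c,[[382*.64,312*.64],[598*.64,312*.64]],.04))
x0,y0,w,h=230,185,175,70
cv2.imwrite("pics/w8z.png",cv2.resize(p[y0:y0+h,x0:x0+w,::-1],(w*4,h*4),interpolation=cv2.INTER_CUBIC))
E
```

```text
[-5.29090974 -5.01693153] 0.13981972811658216 0.15173279329397832 0.011861838997133351
[[0.51870817 0.02431043 0.04      ]
 [0.52998658 0.14304033 0.04      ]]
```

View pics/w8z.png

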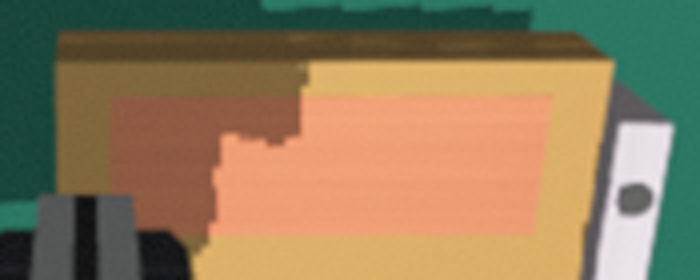

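Board 4 sits within about 0.5 mm of the side fence (ray check), and the stack's edges coincide. That gives home ≈ (0.599, 0.077) and knob ≈ (0.620, 0.092). I'll go over the knob with the fingers shut.

>>> send_rows:
  deltas:
    - [0,[-0.01,0,0.04],0]
    - [0,[-0.01,0,0.08],0]
    - [0,[0.0,0.01,0.12],0]
    - [0,[0.03,0.03,0.12],0]
    - [0,[0.06,0.05,0.12],0]
    - [0,[0.09,0.062,0.12],0]
    - [0,[0.101,0.062,0.12],0]
    - [0,[0.101,0.062,0.12],0]
    - [0,[0.101,0.062,0.09],0]
    - [0,[0.101,0.062,0.075],0]
    - [0,[0.101,0.062,0.067],0]
    - [0,[0.101,0.062,0.067],0]
    - [0,[0.101,0.062,0.067],0]

```text
clock: 15.65
tool_pos: [0.6195, 0.0919, 0.1868]
eef_rot: [0.001, 0.048, 0.999, 0.0]
contact_force: [1.2, 0.7, 0.2]
width: 0.0001
```

```bash
python3 - <<'E'
from h import *
s=manip.observe();print(s["tool_pos"],s["contact_force"])
p,d=manip.read_camera("scene"); cv2.imwrite("pics/s9.png",cv2.resize(p[140:250,220:330,::-1],(600,600),interpolation=cv2.INTER_CUBIC))
E
```

```text
[0.61946528 0.09189059 0.18684055] [1.16142515 0.74498056 0.23426967]
```

View pics/s9.png

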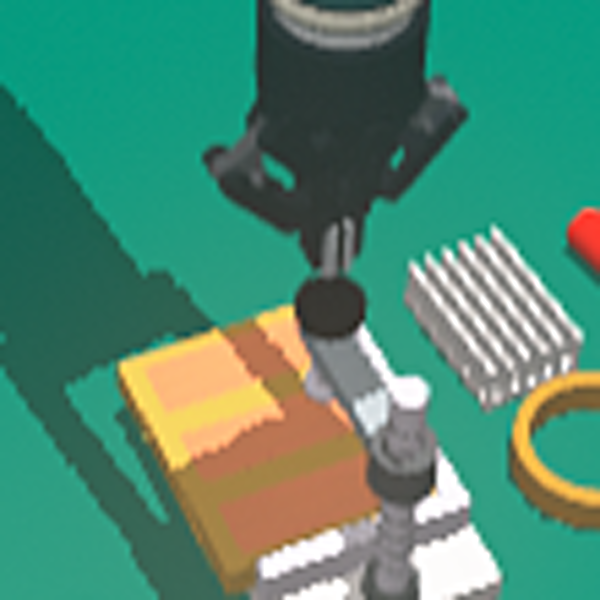

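The closed fingers are centred above the knob. I'll descend slowly to find contact.

>>> send_rows:
  deltas:
    - [0,[0,0,-0.004],0]
    - [0,[0,0,-0.008],0]
    - [0,[0,0,-0.01],0]
    - [0,[0,0,-0.01],0]

```text
clock: 16.03
tool_pos: [0.6195, 0.0919, 0.1748]
eef_rot: [-0.0, 0.048, 0.999, -0.0]
contact_force: [-1.1, -1.0, -0.1]
width: -0.0002
```

>>> send_rows:
  deltas:
    - [0,[0,0,-0.002],0]
    - [0,[0,0,-0.004],0]
    - [0,[0,0,-0.006],0]
    - [0,[0,0,-0.006],0]

```text
clock: 16.37
tool_pos: [0.6195, 0.092, 0.1686]
eef_rot: [-0.001, 0.048, 0.999, -0.0]
contact_force: [0.3, -1.3, -0.7]
width: -0.0001
```

>>> send_rows:
  deltas:
    - [0,[0,0,-0.004],0]
    - [0,[0,0,-0.008],0]
    - [0,[0,0,-0.012],0]
    - [0,[0,0,-0.016],0]
    - [0,[0,0,-0.02],0]
    - [0,[0,0,-0.024],0]

```text
clock: 16.87
tool_pos: [0.6199, 0.092, 0.1458]
eef_rot: [0.001, 0.048, 0.999, 0.0]
contact_force: [-1.7, -0.0, 4.4]
width: 0.0002
```

```bash
python3 - <<'E'
from h import *
s=manip.observe();print(s["tool_pos"],s["contact_force"])
p,d=manip.read_camera("scene"); cv2.imwrite("pics/s10.png",cv2.resize(p[140:250,220:330,::-1],(600,600),interpolation=cv2.INTER_CUBIC))
E
```

```text
[0.61991403 0.09199202 0.14577284] [-1.69758980e+00 -8.90805219e-04  4.42419735e+00]
```

View pics/s10.png

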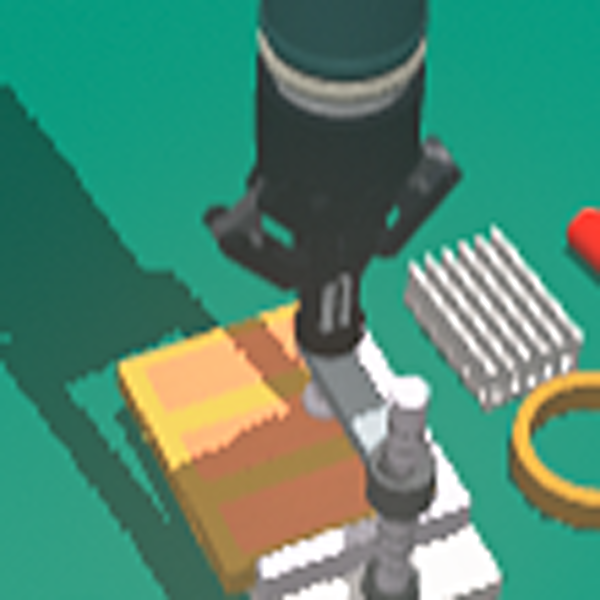

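The head is sliding at 4.4 N. I'll continue down to TCP z ≈ 0.102.

>>> send_rows:
  deltas:
    - [0,[0,0,-0.005],0]
    - [0,[0,0,-0.01],0]
    - [0,[0,0,-0.015],0]
    - [0,[0,0,-0.02],0]
    - [0,[0,0,-0.025],0]
    - [0,[0,0,-0.029],0]
    - [0,[0,0,-0.032],0]
    - [0,[0,0,-0.034],0]
    - [0,[0,0,-0.035],0]
    - [0,[0,0,-0.035],0]

```text
clock: 17.75
tool_pos: [0.6199, 0.092, 0.1099]
eef_rot: [0.0, 0.048, 0.999, 0.0]
contact_force: [0.9, -0.0, 1.5]
width: -0.0001
```

>>> send_rows:
  deltas:
    - [0,[0,0,-0.002],0]
    - [0,[0,0,-0.004],0]
    - [0,[0,0,-0.006],0]
    - [0,[0,0,-0.007],0]
    - [0,[0,0,-0.007],0]
    - [0,[0,0,-0.007],0]

```text
clock: 18.25
tool_pos: [0.6199, 0.092, 0.1036]
eef_rot: [0.0, 0.048, 0.999, 0.0]
contact_force: [-0.3, -0.2, 5.1]
width: -0.0002
```

>>> send_rows:
  deltas:
    - [0,[0,0,-0.001],0]
    - [0,[0,0,-0.002],0]
    - [0,[0,0,-0.002],0]
    - [0,[0,0,-0.002],0]

```text
clock: 18.58
tool_pos: [0.6199, 0.092, 0.1019]
eef_rot: [0.0, 0.048, 0.999, 0.0]
contact_force: [-0.4, -0.1, 6.2]
width: 0.0001
```

```bash
python3 - <<'E'
from h import *
s=manip.observe();print(s["tool_pos"],s["contact_force"])
p,d=manip.read_camera("scene"); cv2.imwrite("pics/s11.png",cv2.resize(p[160:250,220:310,::-1],(600,600),interpolation=cv2.INTER_CUBIC))
E
```

```text
[0.61992939 0.0919674  0.10190465] [-0.37141891 -0.10529354  6.19470872]
```

View pics/s11.png

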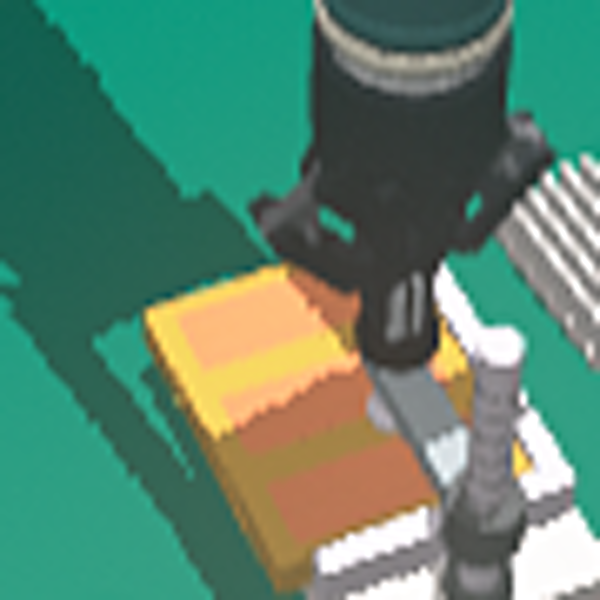

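The head is at ≈0.071 m. The 6.2 N fits head friction plus about 6 mm of spring. I'll lift off and check.

>>> send_rows:
  deltas:
    - [0,[0,0,0.01],0]
    - [0,[0,0,0.04],0]
    - [0,[0,0,0.08],0]
    - [0,[0,0,0.12],0]
    - [0,[-0.04,0,0.14],0]
    - [0,[-0.08,0,0.14],0]
    - [0,[-0.12,0,0.14],0]
    - [0,[-0.16,0,0.14],0]
    - [0,[-0.2,0,0.14],0]
    - [0,[-0.2,0,0.14],0]
    - [0,[-0.2,0,0.14],0]

```text
clock: 19.55
tool_pos: [0.4177, 0.092, 0.241]
eef_rot: [-0.0, 0.048, 0.999, -0.0]
contact_force: [1.1, -0.3, -0.1]
width: -0.0001
```

```bash
python3 - <<'E'
from h import *
p,d=manip.read_camera("scene"); cv2.imwrite("pics/s12.png",cv2.resize(p[160:250,220:310,::-1],(600,600),interpolation=cv2.INTER_CUBIC))
p,d=manip.read_camera("top"); cv2.imwrite("pics/t12.png",cv2.resize(p[145:235,200:290,::-1],(600,600),interpolation=cv2.INTER_CUBIC))
c=manip.camera_params("top");X=cloud(c,d);q=p.astype(int)
m=(q.max(2)<110)&(abs(X[...,0]-.62)<.02)&(abs(X[...,1]-.092)<.02)&(X[...,2]>.06);print("knob z",np.percentile(X[m][:,2],[50,75,90]),m.sum(),X[m].mean(0))
z0=np.load("pics/top7.npz")["d"];X=cloud(c,z0);q=np.load("pics/top7.npz")["p"].astype(int)
m=(q.max(2)<110)&(abs(X[...,0]-.62)<.02)&(abs(X[...,1]-.092)<.02)&(X[...,2]>.1);print("before",np.percentile(X[m][:,2],[50,75,90]),m.sum())
E
```

```text
knob z [0.10301289 0.10421671 0.10492545] 107 [0.6202866  0.09112417 0.10240764]
before [0.16015814 0.16144816 0.16248739] 123
```

View pics/s12.png

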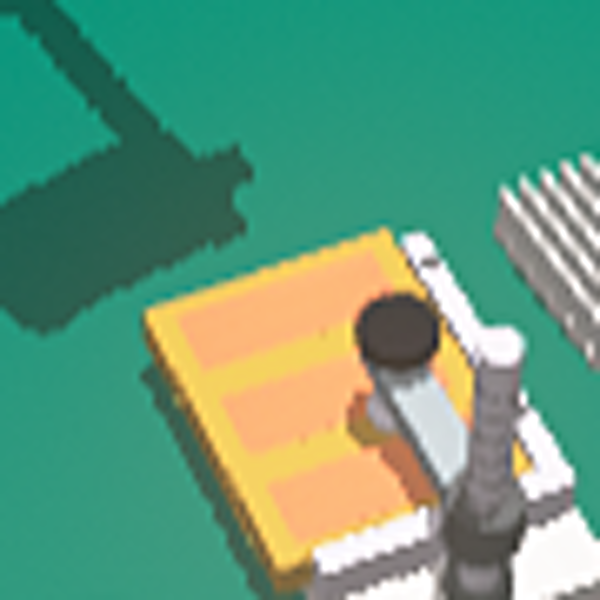

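View pics/t12.png

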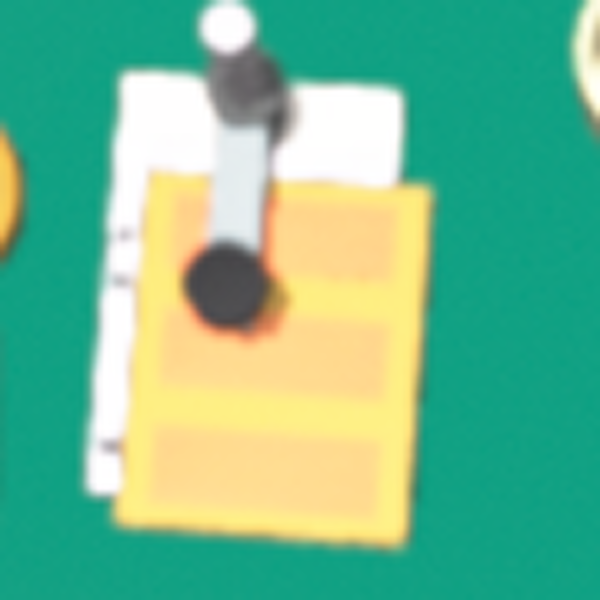

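The knob's depth now reads 0.103, but it read 0.160 before instead of 0.173. I'll check that discrepancy.

```bash
python3 - <<'E'
from h import *
def rep(n,p,d,tag,zmin):
    c=manip.camera_params(n);X=cloud(c,d);q=p.astype(int)
    m=(q.max(2)<110)&(abs(X[...,0]-.62)<.03)&(abs(X[...,1]-.092)<.03)&(X[...,2]>zmin)
    print(tag,n,m.sum(),np.percentile(X[m][:,2],[5,25,50,75,95]).round(4))
    # arm: bright greyish
    ex=np.array([.9957,-.0924]);h=np.array([.599,.0768]);r=X[...,:2]-h
    jx=r@ex;jy=r@np.array([.0924,.9957])
    m=(jx>.045)&(jx<.075)&(abs(jy-.018)<.008)&(X[...,2]>.055)
    print("   arm",m.sum(),np.percentile(X[m][:,2],[5,25,50,75,95]).round(4) if m.sum() else "")
for t in ("0","7"):
    z=np.load(f"pics/top{t}.npz");rep("top",z["p"],z["d"],t,.13)
z=np.load("pics/scene0.npz");rep("scene",z["p"],z["d"],"0",.13)
for n in ("top","scene","top"):
    p,d=manip.read_camera(n);rep(n,p,d,"now",.07)
    if n=="top":
        c=manip.camera_params(n);X=cloud(c,d);v,u=map(int,proj(c,[.6206,.0929,.102])[0][::-1].round());print(X[v-8:v+9:2,u,2].round(3),p[v,u])
z=np.load("pics/top7.npz");X=cloud(c,z["d"]);v,u=map(int,proj(c,[.6206,.0929,.173])[0][::-1].round());print(X[v-8:v+9:2,u,2].round(3),X[v,u-8:u+9:2,2].round(3))
E
```

```text
0 top 121 [0.157  0.1595 0.1606 0.1618 0.1637]
   arm 70 [0.1357 0.1378 0.1388 0.1403 0.1416]
7 top 123 [0.1567 0.1591 0.1602 0.1614 0.163 ]
   arm 69 [0.1363 0.1377 0.1388 0.1399 0.1417]
0 scene 138 [0.135  0.1573 0.1595 0.1613 0.1632]
   arm 52 [0.1353 0.1363 0.1379 0.1394 0.1408]
now top 109 [0.0987 0.1011 0.1025 0.1036 0.1055]
   arm 64 [0.0772 0.079  0.0803 0.0821 0.0834]
[0.077 0.1   0.103 0.102 0.104 0.101 0.104 0.102 0.042] [75 75 77]
now scene 129 [0.0782 0.0992 0.1013 0.1033 0.1052]
   arm 52 [0.0773 0.0796 0.0805 0.0819 0.0832]
now top 106 [0.0991 0.1013 0.1024 0.1035 0.1053]
   arm 64 [0.0777 0.0795 0.0807 0.0822 0.0837]
[0.081 0.102 0.103 0.108 0.099 0.102 0.105 0.101 0.043] [76 76 78]
[0.138 0.158 0.164 0.16  0.162 0.162 0.159 0.164 0.041] [0.038 0.161 0.161 0.161 0.162 0.162 0.159 0.163 0.035]
```

The discrepancy has an explanation. The head started about 12 mm lowered: the knob was at 0.1605, and there was no contact at 0.1686. The absolute knob height now is 0.102, which means the head is at ≈0.071 and the foot is pressed in ≈6 mm. The boards' outline is unchanged, so I'm handing in.

```bash
python3 -c "
from cell import manip
print(manip.hand_in())"
```

```text
the job is handed in; nothing more can be done
None
```

I squared the boards with three taps: against the far fence, then the side fence, then the far fence again, each until the tool stalled at about 13–16 N. Then I pushed the gauge knob down with shut fingers, lifted off, retreated and handed in at about 20 s.

**Boards:** In the last close view, board 4's edge was about 0.5 mm from the side fence, and its measured edges were within about 0.3° of the jig's. I judged boards 1–3 by eye, and their free edges lined up with it in all three cameras. I took no new numbers after pressing the knob, but the outline looked unchanged in the final pictures.

**Gauge:** The tool stopped at z = 0.1019, and the top and scene cameras put the knob top at 0.101–0.103. That makes the head about 71 mm down and the foot pressed in about 6 mm. The 6.2 N reading on the knob fits that.

**Disagreements:**
- The knob was at about 0.160 before pressing, not 0.173, so the head most likely started about 12 mm lowered. The travel I measured was about 58 mm; the 71 mm comes from the final knob height.
- One coarse top-view measurement suggested a 3 to 5 mm gap at the side fence. The closer wrist view did not show it.

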